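# Set out a lens train on the optical bench

### The arm

A 6-joint arm with a two-finger parallel gripper is mounted at the origin on the work surface. World frame = base frame: x ahead of the robot, y to its left, z up, the work surface at z = 0. Lengths are in m, angles in rad, forces in N, time in s.
With the tool pointing down it reaches from about 0.35 to 0.975 m from the base axis. Payload 4.9 kg.
Tool frame: the origin (TCP) lies where the fingers leave the gripper's body, on its centre line; the fingertips stand 73 mm ahead of it and the grasp point (between the pads) lies 54 mm ahead of it; z points along the fingers, y is the direction in which the jaws open and shut (so a half turn about z gives the same grasp; the last joint's range is limited). The gripper opens to 85 mm and grips with 20 to 120 N. Pads are 22 mm wide; open, the fingers measure 114 mm over their backs; the gripper's body (76 mm by 85 mm) begins 54 mm behind the grasp point. The pads swing forward as they close: fully open they stand 13 mm farther back than shut.
Start: joints at [-1.359, 0.053, 1.613, -0, 1.476, -0.119], TCP at [0.203, -0.591, 0.304] pointing down, gripper open.
Joint ranges: [-3.01, 3.01], [-1.01, 2.22], [0.06, 2.58], [-1.02, 4.17], [0.09, 2.62], [-3.14, 3.14]. Speed limits (rad/s): [2.57, 2.57, 3.14, 3.14, 3.14, 3.14].

### API

Orientations are given as a rotation vector (axis times angle).
In Python, from station import monitor, vision, workorder gives the robot as it stands.
- The arm moves only by the tool arm_command, never from a script. Its argument "rows" is text: rows parted by semicolons, each of 6 numbers parted by spaces: the shift along the world's x, y, z in mm, then the turn, a rotation vector about the world's x, y, z in degrees. In form: tx ty tz wx wy wz; .... A call has 1 to 12 rows; each row is the pose to reach, as a shift and turn from the pose measured when the call began; what a row does not reach only later rows make up. A row lasts 1/8 s, in which the tool goes at most 62.5 mm and 10.7 degrees, less where a joint would pass 70% of its speed; a pose out of reach is approached as far as the arm can. A call with a gripper value outside its range is refused whole. "jaw" is the opening, from 0 (shut) to 1 (fully open), set as the call begins (left out, the last holds). The fingers move at their own pace and stop on an object; "squeeze" is the grip in N (left out, the last holds). Time passes only in rows, so rows that repeat a pose let the fingers close. It gives the time, the measured TCP pose, the force and the opening at its end, in the units of the state.
- monitor.get_obs(): the state, without advancing time (a new reading comes with each control period).
- vision.get_image(name): name is "scene" or "top"; returns a dict with "frame" (420x560x3 uint8, red, green, blue), "vfov" (degrees; the focal length in pixels is half the picture's height over the tangent of half this angle, whatever the lens; pixels are square), "cx", "cy" (the principal point, pixels), "R" (3x3) and "t" (3): a world point X has camera coordinates R X + t. Camera axes: x right, y down, z forward; pixel columns grow to the right and rows downward; lengths in m; the calibration is good to about 2 mm. A picture is of the moment at which its call begins. There is no depth.
- workorder.finish_job(): hands the job in, once; it reports no verdict.
The state is a dict: "t": time; "q": joint angles; "dq": joint speeds; "effort": joint torques, N m; "tool_pos": TCP position; "tool_rot": TCP orientation; "contact_force": force on the tool from outside, world axes, zero at the start; "wrist_torque": the same for the moment, N m; "opening": finger opening in m.
Only numpy, scipy, OpenCV 4.12 (cv2) and the standard library are available. Lean on these libraries where they do the work, as an engineer would, in place of code of your own. Each camera call takes 0.05 s, during which the arm holds its last target. There are 200 camera calls.

### The job

Set up the optical bench: stand the four mounted lenses on the four carriers of the rail, one on each, in order of lens size, with the smallest on the carrier next to the lamp housing and the largest on the one next to the screen. Centre each foot on the carrier's round pad, upright and with the lens facing squarely along the rail so that light would pass through all four. Set them down gently, do not topple any, and let go of them all.

Things in the scene. Friction and masses are not known exactly. Their poses are not given: they have to be found in the camera images.
- lens_small: Loose lens mount, 250 g: black ring of 36 mm diameter, 14 mm thick, with a pale lens, upright on a 12 mm post and a round steel foot (46 mm wide, 14 mm high). Ring centre 70 mm above the underside, 88 mm tall in all. Origin: centre of the underside, z up, y the lens axis (normal to the ring's faces). Can be pinched from above across the ring's thickness. Starts in front of the rail, at any turn within 35 degrees.
- lens_medium: Loose lens mount, 250 g: black ring of 48 mm diameter, 14 mm thick, with a pale lens, upright on a 12 mm post and a round steel foot (46 mm wide, 14 mm high). Ring centre 70 mm above the underside, 94 mm tall in all. Origin: centre of the underside, z up, y the lens axis (normal to the ring's faces). Can be pinched from above across the ring's thickness. Starts in front of the rail, at any turn within 35 degrees.
- lens_large: Loose lens mount, 250 g: black ring of 60 mm diameter, 14 mm thick, with a pale lens, upright on a 12 mm post and a round steel foot (46 mm wide, 14 mm high). Ring centre 70 mm above the underside, 100 mm tall in all. Origin: centre of the underside, z up, y the lens axis (normal to the ring's faces). Can be pinched from above across the ring's thickness. Starts in front of the rail, at any turn within 35 degrees.
- lens_largest: Loose lens mount, 250 g: black ring of 72 mm diameter, 14 mm thick, with a pale lens, upright on a 12 mm post and a round steel foot (46 mm wide, 14 mm high). Ring centre 70 mm above the underside, 106 mm tall in all. Origin: centre of the underside, z up, y the lens axis (normal to the ring's faces). Can be pinched from above across the ring's thickness. Starts in front of the rail, at any turn within 35 degrees.
- carrier_a: Fixed silver carrier block on the rail, 76 x 56 mm, 30 mm high; flat top, 60 mm above the table, its middle marked by a thin dark round pad of 48 mm. Origin: centre of its underside, top centre 30 mm above; y runs along the rail. All four are alike, 80 mm or more apart; the letters say nothing of their order along the rail.
- carrier_b: Fixed silver carrier block on the rail, 76 x 56 mm, 30 mm high; flat top, 60 mm above the table, its middle marked by a thin dark round pad of 48 mm. Origin: centre of its underside, top centre 30 mm above; y runs along the rail. All four are alike, 80 mm or more apart; the letters say nothing of their order along the rail.
- carrier_c: Fixed silver carrier block on the rail, 76 x 56 mm, 30 mm high; flat top, 60 mm above the table, its middle marked by a thin dark round pad of 48 mm. Origin: centre of its underside, top centre 30 mm above; y runs along the rail. All four are alike, 80 mm or more apart; the letters say nothing of their order along the rail.
- carrier_d: Fixed silver carrier block on the rail, 76 x 56 mm, 30 mm high; flat top, 60 mm above the table, its middle marked by a thin dark round pad of 48 mm. Origin: centre of its underside, top centre 30 mm above; y runs along the rail. All four are alike, 80 mm or more apart; the letters say nothing of their order along the rail.
- rail: Fixed brown optical bench rail, 92 mm wide, 700 mm long, 30 mm high, carrying the carriers and, at its ends, lamp housing and screen. Origin: centre of its underside; y runs along its length, z up. Place and heading vary.
- lamp: Fixed lamp housing on either end of the rail: upright silver cylinder, 62 mm diameter, top 195 mm above the table, on a 70 mm square foot. Origin: centre of its underside. On the rail's other end stands a white upright screen, 100 x 100 mm, top 192 mm above the table.

How it is judged:
At the end, for the whole second after the job is handed in: Each lens mount stands on a carrier of its own, foot within 12 mm of the carrier's centre and within 6 mm of its top's height, upright within 0.1 rad, lens axis within 0.25 rad of the rail's direction (either way round), at rest; counted from the lamp the rings are 36, 48, 60 and 72 mm ((horizontal distance between lens_small and carrier_a below 0.012 m or horizontal distance between lens_small and carrier_b below 0.012 m or horizontal distance between lens_small and carrier_c below 0.012 m or horizontal distance between lens_small and carrier_d below 0.012 m) and z of lens_small in the frame of rail between 0.054 and 0.066 m and angle between each of lens_small, lens_medium, lens_large, lens_largest's own z axis and vertical below 0.1 rad and angle between the y axis of each of lens_small, lens_medium, lens_large, lens_largest and the y axis of rail, either way round below 0.25 rad and linear speed of each of lens_small, lens_medium, lens_large, lens_largest below 0.02 m/s and angular speed of each of lens_small, lens_medium, lens_large, lens_largest below 0.2 rad/s and (horizontal distance between lens_medium and carrier_a below 0.012 m or horizontal distance between lens_medium and carrier_b below 0.012 m or horizontal distance between lens_medium and carrier_c below 0.012 m or horizontal distance between lens_medium and carrier_d below 0.012 m) and z of lens_medium in the frame of rail between 0.054 and 0.066 m and (horizontal distance between lens_large and carrier_a below 0.012 m or horizontal distance between lens_large and carrier_b below 0.012 m or horizontal distance between lens_large and carrier_c below 0.012 m or horizontal distance between lens_large and carrier_d below 0.012 m) and z of lens_large in the frame of rail between 0.054 and 0.066 m and (horizontal distance between lens_largest and carrier_a below 0.012 m or horizontal distance between lens_largest and carrier_b below 0.012 m or horizontal distance between lens_largest and carrier_c below 0.012 m or horizontal distance between lens_largest and carrier_d below 0.012 m) and z of lens_largest in the frame of rail between 0.054 and 0.066 m and ((y of lamp in the frame of rail above 0 m and y of lens_small in the frame of rail between 0.126 and 0.174 m and y of lens_medium in the frame of rail between 0.026 and 0.074 m and y of lens_large in the frame of rail between -0.074 and -0.026 m and y of lens_largest in the frame of rail between -0.174 and -0.126 m) or (y of lamp in the frame of rail below 0 m and y of lens_small in the frame of rail between -0.174 and -0.126 m and y of lens_medium in the frame of rail between -0.074 and -0.026 m and y of lens_large in the frame of rail between 0.026 and 0.074 m and y of lens_largest in the frame of rail between 0.126 and 0.174 m))); the robot touches nothing.
It fails at once if a lens mount is toppled (angle between any of lens_small, lens_medium, lens_large, lens_largest's own z axis and vertical above 0.7 rad).
It fails at once if a lens mount is dropped or slammed on a carrier (a fall of more than about 15 mm) ((linear speed of lens_small above 0.55 m/s and height (world z) of lens_small below 0.1 m and (horizontal distance between lens_small and carrier_a below 0.03 m or horizontal distance between lens_small and carrier_b below 0.03 m or horizontal distance between lens_small and carrier_c below 0.03 m or horizontal distance between lens_small and carrier_d below 0.03 m)) or (linear speed of lens_medium above 0.55 m/s and height (world z) of lens_medium below 0.1 m and (horizontal distance between lens_medium and carrier_a below 0.03 m or horizontal distance between lens_medium and carrier_b below 0.03 m or horizontal distance between lens_medium and carrier_c below 0.03 m or horizontal distance between lens_medium and carrier_d below 0.03 m)) or (linear speed of lens_large above 0.55 m/s and height (world z) of lens_large below 0.1 m and (horizontal distance between lens_large and carrier_a below 0.03 m or horizontal distance between lens_large and carrier_b below 0.03 m or horizontal distance between lens_large and carrier_c below 0.03 m or horizontal distance between lens_large and carrier_d below 0.03 m)) or (linear speed of lens_largest above 0.55 m/s and height (world z) of lens_largest below 0.1 m and (horizontal distance between lens_largest and carrier_a below 0.03 m or horizontal distance between lens_largest and carrier_b below 0.03 m or horizontal distance between lens_largest and carrier_c below 0.03 m or horizontal distance between lens_largest and carrier_d below 0.03 m))).
It also fails if it takes over 102 s, if anything falls off the work surface, if the arm or the gripper's body presses on something with over 40 N, if the wrist force passes 120 N, or if a joint passes its speed limit or range.

## Working session

There is one attempt and no reset: what is moved stays moved. The work goes in short steps, Python scripts to look and compute and a tool call to move; the robot and the scene stay as the last step left them, time stands still between calls to the robot, and variables do not carry over. Pictures are saved under pics/ and viewed, about 12 in all and at most 16, crops included, and the job is handed in when it is done.

Besides the shell and the picture viewer there is one more tool, called after "Call:" as name(argument=value, ...) on one line, values as JSON. arm_command: Moves the arm, as the interface text tells. Its arguments: {"type":"object","properties":{"rows":{"type":"string"},"jaw":{"type":"number"},"squeeze":{"type":"number"}},"required":["rows"]}

```bash
mkdir -p pics; python3 - <<'E'
from station import monitor, vision
import cv2,numpy as np
print(monitor.get_obs())
for n in ("scene","top"):
    d=vision.get_image(n); cv2.imwrite(f"pics/{n}0.png",d["frame"][:,:,::-1])
    print(n,d["vfov"],d["cx"],d["cy"],np.round(d["R"],4).tolist(),np.round(d["t"],4), "campos",-np.array(d["R"]).T@d["t"], [k for k in d])
E
```

```text
{'t': 0.0, 'q': array([-1.35902419e+00,  5.33769066e-02,  1.61429843e+00,  2.03348844e-05,
        1.47597013e+00, -1.18998209e-01]), 'dq': array([ 0.000659  ,  0.00047865, -0.00033873,  0.00068116, -0.00108616,
        0.00046498]), 'effort': array([ 1.03076782e-03, -3.93674040e+01, -3.70179749e+01, -8.42919394e-05,
        6.90784946e-03, -1.39085509e-05]), 'tool_pos': array([ 0.20288862, -0.59065726,  0.30264778]), 'tool_rot': array([-3.09670263e+00, -5.16866734e-01,  1.17685337e-04]), 'contact_force': array([ 0.9138787 ,  0.02462821, -0.06807216]), 'wrist_torque': array([-0.01576292, -0.03264495, -0.03084441]), 'opening': 0.08572489691891343}
scene 46.317375025769294 272.13869688672753 215.94766766507124 [[0.7601, 0.6494, -0.0214], [0.3811, -0.4723, -0.7948], [-0.5263, 0.596, -0.6065]] [-0.4146 -0.1473  1.2578] campos [ 1.03322947 -0.54992346  0.63684696] ['frame', 'vfov', 'cx', 'cy', 'R', 't']
top 51.41319148017506 274.9252716748728 208.73754646838785 [[-0.021, -0.9995, 0.0218], [-0.9951, 0.0188, -0.0974], [0.097, -0.0237, -0.995]] [3.000e-04 5.500e-01 8.626e-01] campos [0.46362315 0.0104181  0.91183043] ['frame', 'vfov', 'cx', 'cy', 'R', 't']
```

View pics/scene0.png

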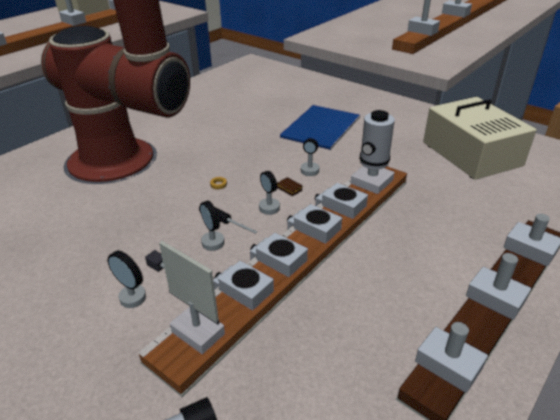

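View pics/top0.png

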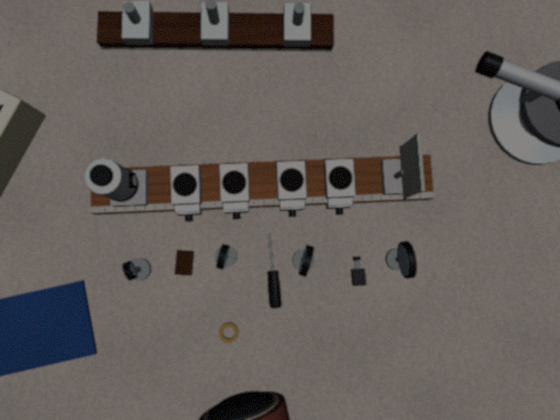

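The lamp is at +y (image-left in top), and the lenses already run small to largest from the lamp to the screen. Zooming in on both views to set the masks.

```bash
cat > h.py <<'E'
import numpy as np, cv2
from station import monitor, vision
def cam(n):
    d=vision.get_image(n); f=d["frame"].shape[0]/2/np.tan(np.radians(d["vfov"])/2)
    d["K"]=np.array([[f,0,d["cx"]],[0,f,d["cy"]],[0,0,1]]); d["R"]=np.array(d["R"]); d["t"]=np.array(d["t"]); d["C"]=-d["R"].T@d["t"]
    return d
def ray(d,px,z):
    px=np.atleast_2d(px).astype(float); v=np.c_[px,np.ones(len(px))]@np.linalg.inv(d["K"]).T@d["R"]
    return (d["C"]+v*((z-d["C"][2])/v[:,2])[:,None])[:,:2]
def proj(d,X):
    c=np.atleast_2d(X)@d["R"].T+d["t"]; p=c@d["K"].T; return p[:,:2]/p[:,2:]
def blobs(d,thr,amin=25,amax=2500):
    m=(d["frame"].max(2)<thr).astype(np.uint8)
    n,l,s,c=cv2.connectedComponentsWithStats(m,connectivity=8)
    return [(l==i,s[i],c[i]) for i in range(1,n) if amin<s[i][4]<amax]
E
python3 - <<'E'
from h import *
d=cam("top"); s=cam("scene")
cv2.imwrite("pics/ztop.png",cv2.resize(d["frame"][150:300,80:440,::-1],None,fx=2.2,fy=2.2,interpolation=2))
cv2.imwrite("pics/zsc.png",cv2.resize(s["frame"][120:330,90:380,::-1],None,fx=2.7,fy=2.7,interpolation=2))
for m,st,c in blobs(d,60):
    if 140<c[1]<300 and 80<c[0]<440: print("top",st,c.round(1),ray(d,c,.06).round(4),ray(d,c,.07).round(4))
for m,st,c in blobs(s,60):
    if 120<c[1]<330 and 90<c[0]<400: print("sc",st,c.round(1),ray(s,c,.06).round(4),ray(s,c,.07).round(4))
E
```

```text
top [394 136  27  65 979] [409.5 168. ] [[ 0.6232 -0.28  ]] [[ 0.6213 -0.2766]]
top [380 161   5  33  62] [382.  177.9] [[ 0.6042 -0.224 ]] [[ 0.6025 -0.2213]]
top [ 90 165  23  21 363] [100.9 174.9] [[0.6198 0.33  ]] [[0.6179 0.3262]]
top [323 164   4  33  49] [324.6 180.1] [[ 0.6018 -0.1095]] [[ 0.6001 -0.1081]]
top [102 166  36  36 572] [124.4 186.6] [[0.5957 0.2838]] [[0.5941 0.2806]]
top [329 167  23  22 391] [340.1 177.4] [[ 0.6066 -0.1404]] [[ 0.6049 -0.1386]]
top [281 169  22  22 393] [291.4 179.5] [[ 0.6041 -0.0437]] [[ 0.6025 -0.043 ]]
top [223 171  22  23 399] [233.6 182. ] [[0.6012 0.0704]] [[0.5995 0.0697]]
top [173 173  23  23 403] [184.4 184. ] [[0.5989 0.167 ]] [[0.5973 0.1652]]
top [335 208   8   7  45] [338.8 210.6] [[ 0.5406 -0.1356]] [[ 0.5397 -0.1339]]
top [288 210   8   7  47] [291.8 212.6] [[ 0.5383 -0.0428]] [[ 0.5375 -0.0422]]
top [233 212   7   7  46] [236.1 215.2] [[0.5354 0.0663]] [[0.5346 0.0657]]
top [185 214   8   7  47] [188.6 217.3] [[0.5331 0.1589]] [[0.5323 0.1572]]
top [396 241  20  37 562] [406.2 259.3] [[ 0.4426 -0.2643]] [[ 0.4429 -0.2611]]
top 
[... 920 characters left out ...]
 [335 189  21  11 185] [344.8 193.9] [[0.6    0.1671]] [[0.6076 0.1547]]
sc [201 201  29  30 323] [215.8 214.9] [[ 0.4449 -0.0497]] [[ 0.4551 -0.0584]]
sc [267 207 109 103 351] [318.9 259.4] [[ 0.6763 -0.0265]] [[ 0.6825 -0.0356]]
sc [307 211  22  13 228] [317.6 216.7] [[0.6025 0.0701]] [[0.61   0.0594]]
sc [269 240  25  16 300] [281.2 247.6] [[ 0.6057 -0.0437]] [[ 0.6131 -0.0525]]
sc [109 251  33  39 339] [129.5 266.6] [[ 0.4347 -0.2468]] [[ 0.4451 -0.252 ]]
sc [146 252  16  19 199] [154.2 260.9] [[ 0.4565 -0.2105]] [[ 0.4665 -0.2164]]
sc [233 269  26  19 377] [245.2 278. ] [[ 0.6084 -0.1408]] [[ 0.6157 -0.1479]]
sc [250 313  14  13  26] [256.  319.2] [[ 0.6816 -0.1952]] [[ 0.6877 -0.2014]]
```

View pics/ztop.png

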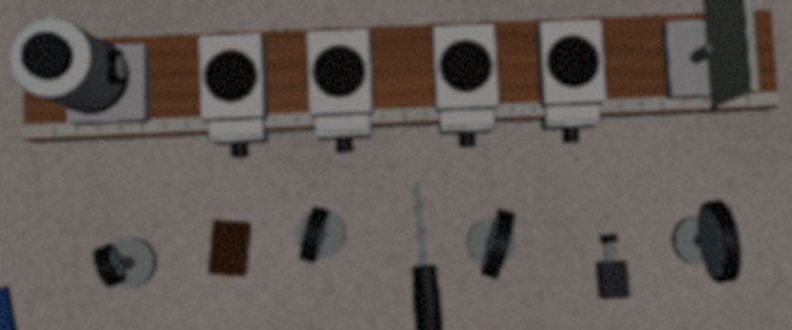

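View pics/zsc.png

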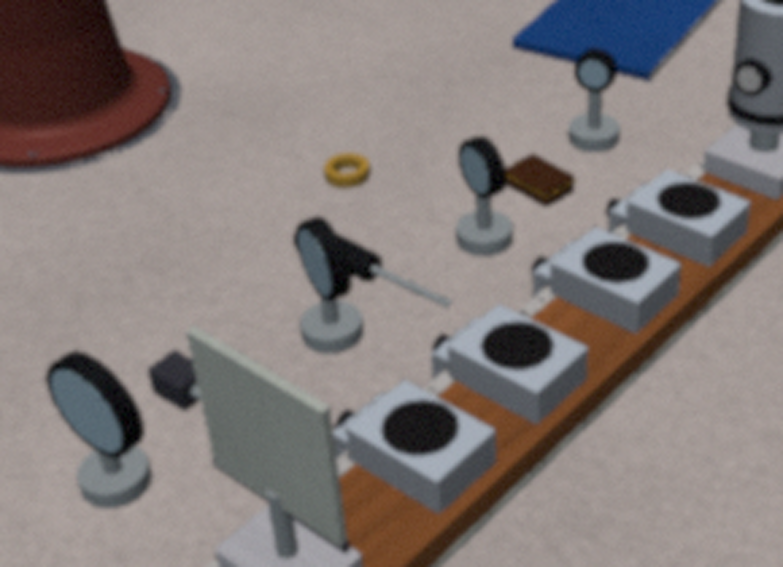

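Both views agree on the pads within 2 mm, so carriers from the lamp are A(.5995,.167), B(.602,.070), C(.605,-.0437), D(.6075,-.1406), with the rail about 1.5° off y. Next are the lens feet (bluish steel) and ring headings.

```bash
cat > lens.py <<'E'
from h import *
d=cam("top"); s=cam("scene")
G={"small":(.4337,.2675,.018),"medium":(.4565,.0932,.024),"large":(.4449,-.067,.030),"largest":(.4429,-.2611,.036)}
fr=s["frame"].astype(int); fr=cv2.GaussianBlur(s["frame"],(3,3),0).astype(int)
blue=((fr[:,:,2]-fr[:,:,0])>2).astype(np.uint8)
n,l,st,c=cv2.connectedComponentsWithStats(blue)
B=blobs(d,60,100)
for k,(x,y,r) in G.items():
    m,_,_=min(B,key=lambda b:np.linalg.norm(ray(d,b[2],.07)[0]-[x,y]))
    pts=np.argwhere(m)[:,::-1].astype(np.int32); hull=cv2.convexHull(pts); f=np.zeros(m.shape,np.uint8); cv2.fillConvexPoly(f,hull,1)
    w=ray(d,np.argwhere(f)[:,::-1],.07); c0=w.mean(0); S=np.cov(w.T)
    C=d["C"]; sh=(c0-C[:2])/(C[2]-.07)   # shift in plane per metre of height
    u2=4/r**2*(S-r*r/4*np.outer(sh,sh)); ev,V=np.linalg.eigh(u2); u=V[:,1]; u=u*np.sign(u[0])
    print(k,"ring ctr",c0.round(4),"evals",ev.round(2),"ring plane angle from x, deg",np.degrees(np.arctan2(u[1],u[0])).round(1))
    # foot in scene: silhouette ellipse
    p=proj(s,[[*c0,.007]])[0]
    cand=[i for i in range(1,n) if st[i][4]>60 and np.hypot(*(c[i]-p))<22]
    for i in cand: print("   foot blob",st[i],"bbox ctr->",ray(s,[st[i][0]+(st[i][2]-1)/2,st[i][1]+(st[i][3]-1)/2],.007).round(4),"expect px",p.round(1))
    # foot in top: blue blob minus ring
    t=cv2.GaussianBlur(d["frame"],(3,3),0).astype(int); q=proj(d,[[*c0,.014]])[0]
    yy,xx=np.mgrid[:420,:560]; bm=((t[:,:,2]-t[:,:,0])>2)&(np.hypot(xx-q[0],yy-q[1])<25)
    if bm.any():
        (e,rad)=cv2.minEnclosingCircle(np.argwhere(bm)[:,::-1].astype(np.float32)); print("   top foot",bm.sum(),ray(d,e,.010).round(4),"rad px",round(rad,1))
m=np.hstack([cv2.resize(blue[120:330,90:380]*255,None,fx=2,fy=2),]); cv2.imwrite("pics/blue.png",m)
E
python3 lens.py
```

```text
small ring ctr [0.4338 0.2667] evals [0.67 1.02] ring plane angle from x, deg 29.5
   top foot 149 [[0.438  0.2715]] rad px 11.6
medium ring ctr [0.4566 0.093 ] evals [0.15 1.15] ring plane angle from x, deg -14.1
   foot blob [260 173  19  41 471] bbox ctr-> [[0.4257 0.1294]] expect px [268.8 205.5]
   top foot 112 [[0.4561 0.0934]] rad px 9.2
large ring ctr [ 0.4453 -0.0673] evals [0.12 1.16] ring plane angle from x, deg -16.9
   foot blob [200 203  26  47 685] bbox ctr-> [[ 0.4128 -0.0346]] expect px [212.  240.3]
   top foot 123 [[ 0.4455 -0.0687]] rad px 11.9
largest ring ctr [ 0.4429 -0.2609] evals [0.18 1.05] ring plane angle from x, deg 5.6
   foot blob [ 108  253   37   55 1100] bbox ctr-> [[ 0.4042 -0.2447]] expect px [131.7 294.9]
   top foot 363 [[ 0.4411 -0.2747]] rad px 15.9
```

Ring centres projected to foot height land on the visible feet for medium, large and largest (small to be checked later). Ring angles look right too. Starting with the largest.

Call:
arm_command(rows="40 55 0 0 0 -2; 80 110 0 0 0 -5; 120 165 -20 0 0 -8; 160 220 -40 0 0 -11; 200 275 -60 0 0 -13; 230 315 -70 0 0 -13.3; 240 329.7 -70 0 0 -13.3; 240 329.7 -70 0 0 -13.3; 240 329.7 -70 0 0 -13.3", jaw=0.6, squeeze=30)

```text
t: 1.42
tool_pos: [0.4429, -0.2616, 0.2337]
tool_rot: [-3.138, -0.155, -0.0]
contact_force: [-0.4, 0.1, 1.5]
opening: 0.0514
```

Call:
arm_command(rows="0 0 -25 0 0 0; 0 0 -50 0 0 0; 0 0 -75 0 0 0; 0 0 -95 0 0 0; 0 0 -102 0 0 0; 0 0 -102 0 0 0")

```text
t: 2.17
tool_pos: [0.4425, -0.2624, 0.1318]
tool_rot: [-3.138, -0.153, 0.0]
contact_force: [-0.3, 0.4, -0.3]
opening: 0.0512
```

Call:
arm_command(rows="0 0 0 0 0 0; 0 0 0 0 0 0; 0 0 0 0 0 0; 0 0 0 0 0 0; 0 0 0 0 0 0; 0 0 0 0 0 0", jaw=0)

```text
t: 2.92
tool_pos: [0.443, -0.2627, 0.1328]
tool_rot: [3.137, 0.153, 0.001]
contact_force: [-0.6, 0.8, 6.6]
opening: 0.0132
```

Call:
arm_command(rows="0 0 10 0 0 0; 0 0 30 0 0 0; 0 0 60 0 0 -1; 0 0 82 0 0 -2; 0 40 82 0 0 -3; 0 85 82 0 0 -4; 0 115 82 0 0 -4.1; 20 122 82 0 0 -4.1; 55 122 82 0 0 -4.1; 95 122 82 0 0 -4.1; 130 122 82 0 0 -4.1; 150 122 82 0 0 -4.1")

```text
t: 4.42
tool_pos: [0.594, -0.1404, 0.214]
tool_rot: [3.141, 0.042, -0.001]
contact_force: [-0.4, -0.3, -2.8]
opening: 0.0134
```

Call:
arm_command(rows="14 0 0 0 0 0; 14 0 0 0 0 0; 14 0 0 0 0 0")

```text
t: 4.8
tool_pos: [0.6072, -0.1403, 0.2136]
tool_rot: [3.141, 0.042, -0.003]
contact_force: [-0.6, 0.7, -2.0]
opening: 0.0138
```

```bash
python3 - <<'E'
from h import *
s=cam("scene"); cv2.imwrite("pics/h1.png",cv2.resize(s["frame"][160:320,150:350,::-1],None,fx=3.5,fy=3.5,interpolation=2))
print(monitor.get_obs()["tool_pos"],monitor.get_obs()["contact_force"])
E
```

```text
[ 0.60720425 -0.14033266  0.21378165] [ 0.13172153 -0.62504895 -2.68078333]
```

View pics/h1.png

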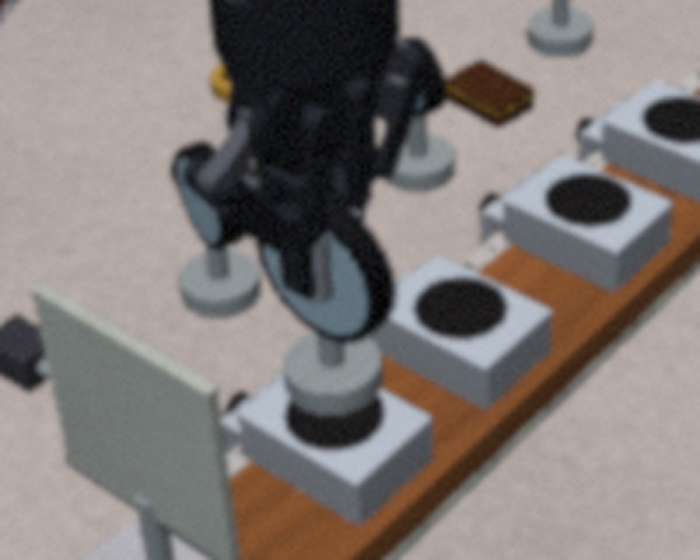

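```bash
python3 - <<'E'
from h import *
s=cam("scene")
print(ray(s,[150+333/3.5,160+373/3.5],.088))
print("small foot by scene",ray(s,[90+594/2.7,120+130/2.7],.007))
E
```

```text
[[ 0.61092589 -0.14138555]]
small foot by scene [[0.43418294 0.2713333 ]]
```

Call:
arm_command(rows="-1 0 -6 0 0 0; -2 0 -12 0 0 0; -2 0 -16 0 0 0; -2 0 -18 0 0 0; -2 0 -19.5 0 0 0; -2 0 -20.5 0 0 0; -2 0 -20.5 0 0 0; -2 0 -20.5 0 0 0")

```text
t: 5.9
tool_pos: [0.6053, -0.1404, 0.1935]
tool_rot: [3.141, 0.041, -0.001]
contact_force: [-0.3, 0.9, -2.2]
opening: 0.0138
```

Call:
arm_command(rows="0 0 -1 0 0 0; 0 0 -2 0 0 0; 0 0 -2 0 0 0")

```text
t: 6.28
tool_pos: [0.6056, -0.1404, 0.1929]
tool_rot: [3.141, 0.042, -0.0]
contact_force: [-3.2, 1.2, 5.5]
opening: 0.0133
```

Touchdown felt (about 8 N). Releasing and rising.

Call:
arm_command(rows="0 0 0 0 0 0; 0 0 0 0 0 0; 0 0 0 0 0 0; 0 0 0 0 0 0", jaw=0.55)

```text
t: 6.78
tool_pos: [0.6056, -0.1405, 0.1927]
tool_rot: [3.141, 0.042, -0.0]
contact_force: [0.8, -0.5, -0.6]
opening: 0.0468
```

Call:
arm_command(rows="0 0 20 0 0 0; 0 0 50 0 0 0; 0 0 80 0 0 0; -50 20 80 0 0 -4; -100 45 80 0 0 -9; -140 65 50 0 0 -14; -160 74.2 35 0 0 -18.6; -160 74.2 35 0 0 -18.6; -160 74.2 35 0 0 -18.6")

```text
t: 7.9
tool_pos: [0.4468, -0.0668, 0.2297]
tool_rot: [3.106, -0.465, 0.005]
contact_force: [-0.7, 0.5, 0.8]
opening: 0.047
```

Call:
arm_command(rows="-1.5 0 -25 0 0 0; -1.5 0 -50 0 0 0; -1.5 0 -75 0 0 0; -1.5 0 -92 0 0 0; -1.5 0 -98 0 0 0; -1.5 0 -98 0 0 0")

```text
t: 8.65
tool_pos: [0.4458, -0.067, 0.132]
tool_rot: [3.106, -0.465, 0.005]
contact_force: [0.6, -0.5, -0.5]
opening: 0.0469
```

Call:
arm_command(rows="0 0 0 0 0 0; 0 0 0 0 0 0; 0 0 0 0 0 0; 0 0 0 0 0 0; 0 0 0 0 0 0; 0 0 0 0 0 0", jaw=0)

```text
t: 9.4
tool_pos: [0.4465, -0.0673, 0.1331]
tool_rot: [3.105, -0.465, 0.008]
contact_force: [0.2, -1.9, 5.6]
opening: 0.0134
```

```bash
python3 - <<'E'
from h import *
s=cam("scene"); cv2.imwrite("pics/h2.png",cv2.resize(s["frame"][150:330,100:360,::-1],None,fx=3,fy=3,interpolation=2))
E
```

```text
(no output)
```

View pics/h2.png

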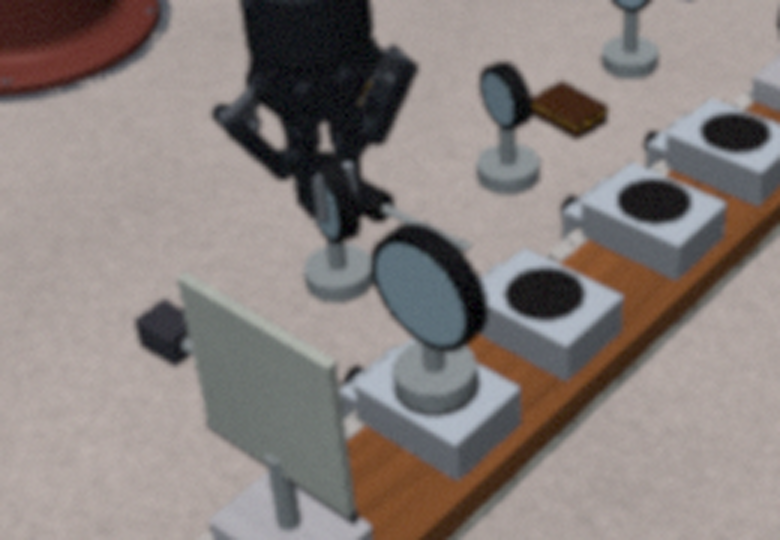

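Largest is standing well on D, with its foot centre near pixel (245,276). Large is gripped. Carrying it to C.

Call:
arm_command(rows="0 0 10 0 0 0; 0 0 30 0 0 0; 0 0 60 0 0 4; 0 10 82 0 0 9; 0 24 82 0 0 14; 20 24 82 0 0 18.5; 55 24 82 0 0 18.5; 95 24 82 0 0 18.5; 130 24 82 0 0 18.5; 150 24 82 0 0 18.5; 157.5 24 82 0 0 18.5; 157.5 24 82 0 0 18.5")

```text
t: 10.95
tool_pos: [0.6034, -0.0431, 0.2144]
tool_rot: [3.141, 0.041, 0.006]
contact_force: [0.8, 0.8, -3.1]
opening: 0.0134
```

Call:
arm_command(rows="0 0 -6 0 0 0; 0 0 -12 0 0 0; 0 0 -16 0 0 0; 0 0 -18 0 0 0; 0 0 -19.5 0 0 0; 0 0 -20.5 0 0 0; 0 0 -21 0 0 0; 0 0 -21 0 0 0")

```text
t: 11.95
tool_pos: [0.6035, -0.0432, 0.1935]
tool_rot: [3.141, 0.041, 0.006]
contact_force: [-0.1, -0.1, -3.5]
opening: 0.0134
```

Call:
arm_command(rows="0 0 -0.7 0 0 0; 0 0 -1.4 0 0 0; 0 0 -1.4 0 0 0")

```text
t: 12.32
tool_pos: [0.6037, -0.0432, 0.1932]
tool_rot: [3.141, 0.041, 0.007]
contact_force: [-2.5, 0.2, 5.2]
opening: 0.0134
```

Call:
arm_command(rows="0 0 0 0 0 0; 0 0 0 0 0 0; 0 0 0 0 0 0; 0 0 0 0 0 0", jaw=0.55)

```text
t: 12.82
tool_pos: [0.6037, -0.0432, 0.1931]
tool_rot: [3.141, 0.041, 0.006]
contact_force: [0.6, 0.4, 0.0]
opening: 0.0468
```

Call:
arm_command(rows="0 0 20 0 0 0; 0 0 50 0 0 0; 0 0 80 0 0 0; -45 25 80 0 0 -4; -90 60 80 0 0 -8; -125 95 60 0 0 -12; -140 125 40 0 0 -15.6; -147 136.2 35 0 0 -15.6; -147 136.2 35 0 0 -15.6; -147 136.2 35 0 0 -15.6")

```text
t: 14.08
tool_pos: [0.4579, 0.0924, 0.2295]
tool_rot: [3.117, -0.386, 0.01]
contact_force: [0.7, 0.9, -0.7]
opening: 0.0469
```

Call:
arm_command(rows="-1 0 -25 0 0 0; -1 0 -50 0 0 0; -1 0 -75 0 0 0; -1 0 -94 0 0 0; -1 0 -100 0 0 0; -1 0 -100 0 0 0")

```text
t: 14.82
tool_pos: [0.4576, 0.0919, 0.13]
tool_rot: [3.116, -0.388, 0.011]
contact_force: [-0.5, -0.5, 0.5]
opening: 0.0467
```

Call:
arm_command(rows="0 0 0 0 0 0; 0 0 0 0 0 0; 0 0 0 0 0 0; 0 0 0 0 0 0; 0 0 0 0 0 0; 0 0 0 0 0 0", jaw=0)

```text
t: 15.58
tool_pos: [0.4585, 0.0918, 0.1312]
tool_rot: [3.116, -0.387, 0.014]
contact_force: [0.3, -1.1, 5.1]
opening: 0.0138
```

Call:
arm_command(rows="0 0 10 0 0 0; 0 0 30 0 0 0; 0 0 60 0 0 4; 0 -10 82 0 0 9; 0 -22 82 0 0 13; 20 -22 82 0 0 15.6; 55 -22 82 0 0 15.6; 90 -22 82 0 0 15.6; 120 -22 82 0 0 15.6; 138 -22 82 0 0 15.6; 144.5 -22 82 0 0 15.6; 144.5 -22 82 0 0 15.6")

```text
t: 17.08
tool_pos: [0.6024, 0.0699, 0.2126]
tool_rot: [-3.141, -0.039, -0.012]
contact_force: [-0.2, -0.5, -2.3]
opening: 0.0135
```

Call:
arm_command(rows="0 0 -6 0 0 0; 0 0 -12 0 0 0; 0 0 -16 0 0 0; 0 0 -18 0 0 0; 0 0 -19.5 0 0 0; 0 0 -20.5 0 0 0; 0 0 -21 0 0 0; 0 0 -21 0 0 0")

```text
t: 18.08
tool_pos: [0.6025, 0.0699, 0.1917]
tool_rot: [-3.141, -0.039, -0.012]
contact_force: [0.5, -0.4, -2.1]
opening: 0.0134
```

Call:
arm_command(rows="0 0 -0.7 0 0 0; 0 0 -1.4 0 0 0; 0 0 -1.4 0 0 0")

```text
t: 18.45
tool_pos: [0.6027, 0.0699, 0.1913]
tool_rot: [-3.141, -0.039, -0.013]
contact_force: [-3.1, -0.7, 4.1]
opening: 0.0137
```

Call:
arm_command(rows="0 0 0 0 0 0; 0 0 0 0 0 0; 0 0 0 0 0 0; 0 0 0 0 0 0", jaw=0.7)

```text
t: 18.95
tool_pos: [0.6027, 0.0699, 0.1911]
tool_rot: [-3.141, -0.039, -0.013]
contact_force: [0.5, -0.7, -0.9]
opening: 0.06
```

Call:
arm_command(rows="0 0 20 0 0 0; 0 0 50 0 0 0; 0 0 80 0 0 0; -45 0 80 0 0 5; -90 0 80 0 0 10; -130 0 80 0 0 15; -168 20 80 0 0 20; -168 40 80 0 0 28; -168 40 80 0 0 28")

```text
t: 20.08
tool_pos: [0.4347, 0.1106, 0.2728]
tool_rot: [-3.037, -0.799, -0.016]
contact_force: [0.3, 0.6, -0.3]
opening: 0.0599
```

```bash
python3 - <<'E'
from h import *
d=cam("top"); s=cam("scene")
a=cv2.resize(d["frame"][240:300,100:170,::-1],None,fx=8,fy=8,interpolation=2)[:,:400]
b=cv2.resize(s["frame"][130:180,290:340,::-1],None,fx=8,fy=8,interpolation=2)
cv2.imwrite("pics/sm.png",np.hstack([a[:400],b]))
cv2.imwrite("pics/sc3.png",cv2.resize(s["frame"][140:320,150:400,::-1],None,fx=3,fy=3,interpolation=2))
E
```

```text
(no output)
```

View pics/sm.png

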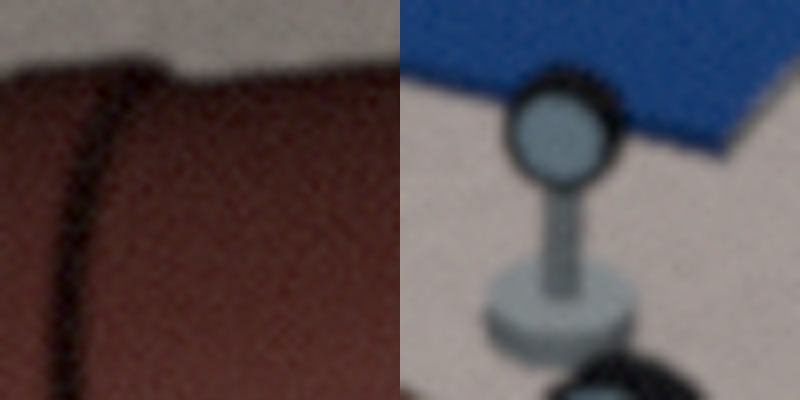

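View pics/sc3.png

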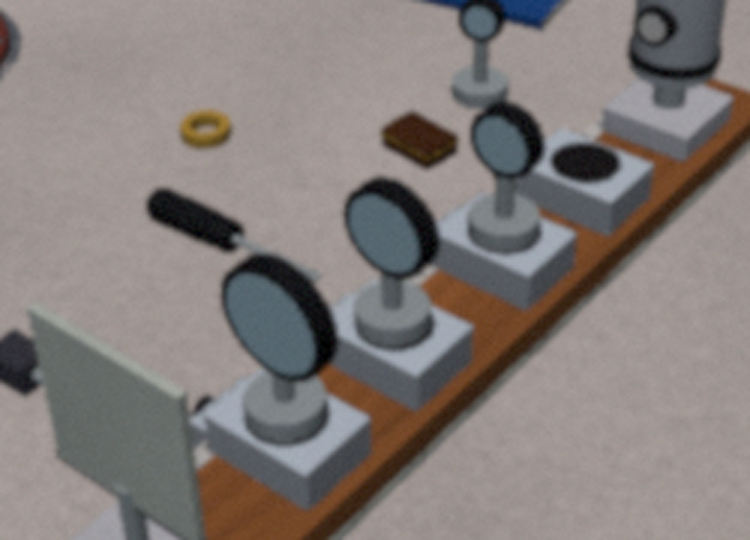

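All three placed lenses stand upright, facing along the rail, with feet central on the carriers. Small's foot centre is at scene pixel (310.1,168.9), and its ring is nearly face-on to the camera, which agrees with the 29.5° estimate.

```bash
python3 - <<'E'
from h import *
s=cam("scene")
print(ray(s,[310.1,168.9-.5],.007), ray(s,[290+163/8-.5,130+130/8-.5],.07))
# placed feet (bbox centres of the 3x crop) against pads, z .067
for n,u,v in (("D",285.5,408),("C",393.5,313),("B",504,222)): print(n,ray(s,[150+u/3-.4,140+v/3-.4],.067))
E
```

```text
[[0.43506313 0.27056572]] [[0.43440694 0.2679059 ]]
D [[ 0.60910633 -0.14203325]]
C [[ 0.60400968 -0.04272277]]
B [[0.60184323 0.07054045]]
```

Call:
arm_command(rows="0 40 0 0 0 0; 0 85 -10 0 0 0; 0 125 -30 0 0 0; 0 150 -40 0 0 0; 0 159 -45 0 0 0; 0 159 -45 0 0 0; 0 159 -45 0 0 0")

```text
t: 21.1
tool_pos: [0.4357, 0.2678, 0.2276]
tool_rot: [-3.039, -0.793, -0.015]
contact_force: [-0.1, -0.8, -0.2]
opening: 0.0601
```

Call:
arm_command(rows="0 0 -25 0 0 0; 0 0 -50 0 0 0; 0 0 -75 0 0 0; 0 0 -95 0 0 0; 0 0 -101 0 0 0; 0 0 -101 0 0 0")

```text
t: 21.85
tool_pos: [0.436, 0.2674, 0.127]
tool_rot: [-3.039, -0.792, -0.016]
contact_force: [0.1, 0.0, -0.2]
opening: 0.0598
```

Call:
arm_command(rows="0 0 0 0 0 0; 0 0 0 0 0 0; 0 0 0 0 0 0; 0 0 0 0 0 0; 0 0 0 0 0 0; 0 0 0 0 0 0; 0 0 0 0 0 0", jaw=0)

```text
t: 22.72
tool_pos: [0.4366, 0.2676, 0.1279]
tool_rot: [-3.039, -0.792, -0.018]
contact_force: [-0.7, -1.2, 5.1]
opening: 0.0133
```

Call:
arm_command(rows="0 0 10 0 0 0; 0 0 30 0 0 0; 0 0 60 0 0 -5; 0 -30 82 0 0 -11; 0 -65 82 0 0 -17; 0 -95 82 0 0 -23; 15 -101 82 0 0 -27.8; 50 -101 82 0 0 -27.8; 90 -101 82 0 0 -27.8; 125 -101 82 0 0 -27.8; 150 -101 82 0 0 -27.8; 160 -101 82 0 0 -27.8")

```text
t: 24.22
tool_pos: [0.5971, 0.1664, 0.2091]
tool_rot: [3.14, 0.038, 0.015]
contact_force: [0.2, -0.4, -2.0]
opening: 0.0138
```

Call:
arm_command(rows="3 0 0 0 0 0; 3 0 0 0 0 0; 3 0 0 0 0 0")

```text
t: 24.6
tool_pos: [0.5993, 0.1665, 0.2091]
tool_rot: [3.14, 0.039, 0.014]
contact_force: [0.2, 0.8, -1.8]
opening: 0.0134
```

```bash
python3 - <<'E'
from h import *
s=cam("scene"); cv2.imwrite("pics/h4.png",cv2.resize(s["frame"][130:240,280:400,::-1],None,fx=5,fy=5,interpolation=2))
E
```

```text
(no output)
```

View pics/h4.png

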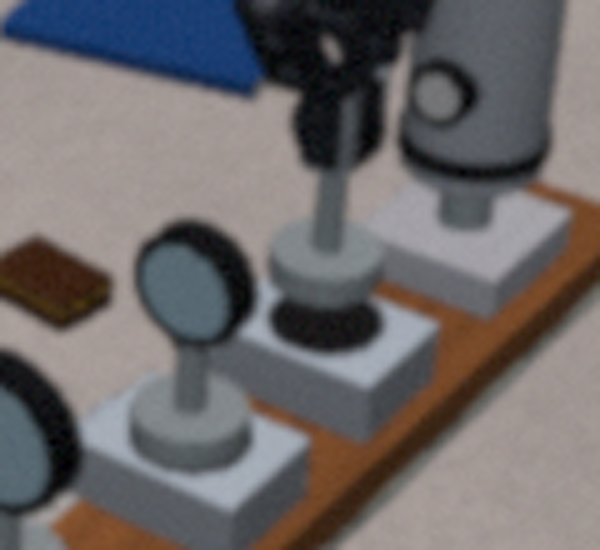

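The small mount hangs tilted by roughly 5° in the grip. I'll compute its foot position, then let the touchdown square it.

```bash
python3 - <<'E'
from h import *
s=cam("scene"); print(ray(s,[280+327.5/5-.4,130+263/5-.4],.088))
E
```

```text
[[0.5985831 0.1669594]]
```

Call:
arm_command(rows="0 0 -6 0 0 0; 0 0 -12 0 0 0; 0 0 -15 0 0 0; 0 0 -17 0 0 0; 0 0 -18 0 0 0; 0 0 -18 0 0 0")

```text
t: 25.45
tool_pos: [0.5996, 0.1665, 0.1913]
tool_rot: [3.14, 0.039, 0.015]
contact_force: [0.2, 1.1, -2.1]
opening: 0.0138
```

Call:
arm_command(rows="0 0 -1 0 0 0; 0 0 -2 0 0 0; 0 0 -2.5 0 0 0; 0 0 -2.5 0 0 0")

```text
t: 25.95
tool_pos: [0.5996, 0.1665, 0.1887]
tool_rot: [3.14, 0.039, 0.015]
contact_force: [1.1, 0.0, -2.3]
opening: 0.0134
```

Call:
arm_command(rows="0 0 -0.7 0 0 0; 0 0 -1.4 0 0 0; 0 0 -1.4 0 0 0")

```text
t: 26.32
tool_pos: [0.5997, 0.1666, 0.188]
tool_rot: [3.14, 0.039, 0.015]
contact_force: [-1.4, -0.7, 1.9]
opening: 0.0137
```

Call:
arm_command(rows="0 0 -0.8 0 0 0; 0 0 -1.5 0 0 0; 0 0 -1.5 0 0 0", squeeze=20)

```text
t: 26.7
tool_pos: [0.5999, 0.1666, 0.188]
tool_rot: [3.14, 0.039, 0.016]
contact_force: [-4.5, -1.1, 6.9]
opening: 0.0136
```

Call:
arm_command(rows="0 0 0 0 0 0; 0 0 0 0 0 0; 0 0 0 0 0 0; 0 0 0 0 0 0", jaw=0.55)

```text
t: 27.2
tool_pos: [0.5998, 0.1666, 0.1877]
tool_rot: [3.14, 0.039, 0.015]
contact_force: [-0.6, 0.4, 0.0]
opening: 0.047
```

Call:
arm_command(rows="0 0 15 0 0 0; 0 0 40 0 0 0; 0 0 80 0 0 0; -40 0 100 0 0 0; -90 0 100 0 0 0; -140 0 100 0 0 0; -190 0 100 0 0 0; -230 0 100 0 0 0; -230 40 100 0 0 0; -230 90 100 0 0 0; -230 140 100 0 0 0; -230 140 100 0 0 0")

```text
t: 28.7
tool_pos: [0.3695, 0.309, 0.2889]
tool_rot: [3.14, 0.045, 0.016]
contact_force: [-0.2, -0.1, -0.3]
opening: 0.0468
```

```bash
python3 - <<'E'
from h import *
s=cam("scene"); d=cam("top")
a=cv2.resize(s["frame"][140:320,150:400,::-1],None,fx=3,fy=3,interpolation=2); cv2.imwrite("pics/f1.png",a)
cv2.imwrite("pics/f2.png",cv2.resize(d["frame"][140:240,80:440,::-1],None,fx=2.2,fy=2.2,interpolation=2))
E
```

```text
(no output)
```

View pics/f1.png

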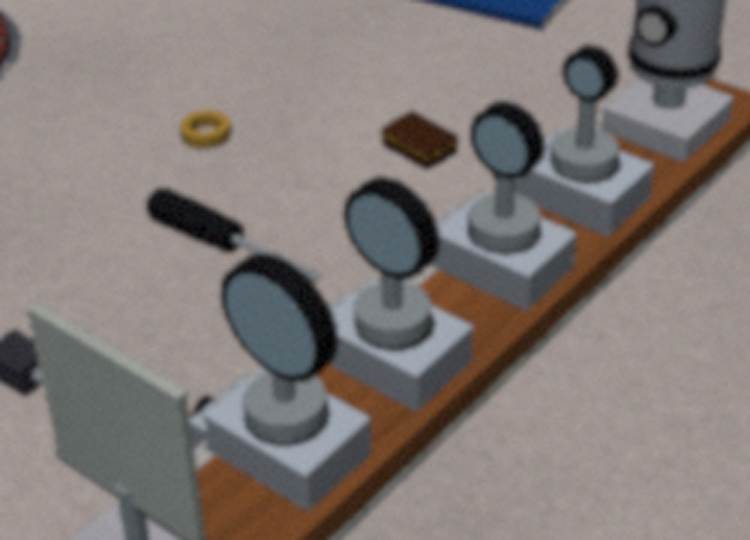

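View pics/f2.png

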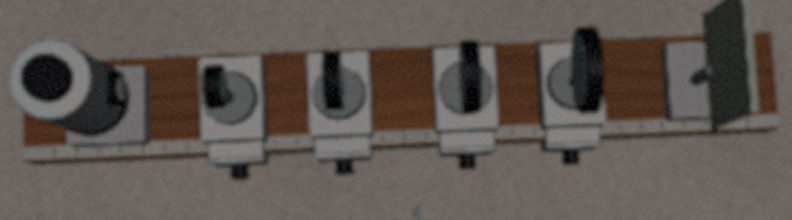

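The small post looks slightly leaning in scene. Checking it against the projected vertical, along with the foot and ring centres.

```bash
python3 - <<'E'
from h import *
s=cam("scene"); d=cam("top")
P=dict(A=(.5995,.167,.018,"small"),B=(.602,.070,.024,"medium"),C=(.605,-.0437,.03,"large"),D=(.6075,-.1406,.036,"largest"))
def fill(c,img,m): 
    h=cv2.convexHull(np.argwhere(m)[:,::-1].astype(np.int32)); f=np.zeros((420,560),np.uint8); cv2.fillConvexPoly(f,h,1); return np.argwhere(f)[:,::-1]
for k,(x,y,r,n) in P.items():
    a,b=proj(s,[[x,y,.08],[x,y,.13-r]]); v=b-a
    print(k,n,"expected vertical, deg from image up:",np.degrees(np.arctan2(v[0],-v[1])).round(1))
    # post centre line in scene: least bright-variation columns via mask of dark-ish grey below ring
    for c,nm in ((s,"scene"),(d,"top")):
        p=proj(c,[[x,y,.13]])[0]
        B=[q for q in blobs(c,60,60) if np.hypot(*(q[2]-p))<12]
        if B:
            q=min(B,key=lambda q:np.hypot(*(q[2]-p))); w=fill(c,None,q[0]); print("  ",nm,"ring ctr at z .13 minus carrier, mm",((ray(c,w.mean(0),.13)[0]-[x,y])*1e3).round(1),"bbox",q[1])
f=cv2.cvtColor(s["frame"],cv2.COLOR_RGB2GRAY)
x0=int(150+560/3); print(f[166:186,336:354])
E
```

```text
A small expected vertical, deg from image up: 4.7
   scene ring ctr at z .13 minus carrier, mm [-1.4  0.9] bbox [338 156  17  18  99]
   top ring ctr at z .13 minus carrier, mm [-3.3 -1.2] bbox [172 170  14  19 197]
B medium expected vertical, deg from image up: 2.5
   scene ring ctr at z .13 minus carrier, mm [1. 1.] bbox [308 175  23  25 166]
   top ring ctr at z .13 minus carrier, mm [-2.   0.5] bbox [227 163   9  27 210]
C large expected vertical, deg from image up: -0.8
   scene ring ctr at z .13 minus carrier, mm [-0.1  3.1] bbox [266 200  31  33 263]
   top ring ctr at z .13 minus carrier, mm [-3.6  0.6] bbox [289 159  10  32 282]
D largest expected vertical, deg from image up: -4.4
   scene ring ctr at z .13 minus carrier, mm [0.8 3.6] bbox [225 225  37  42 390]
   top ring ctr at z .13 minus carrier, mm [-1.8  0.1] bbox [339 152  16  39 504]
[[143 118  78  75  88  95  98  98  97  96  97  96  97  88  65  33  18  16]
 [146 125  90  65  82  92 100  97  98  96  99  97  93  89  70  34  10  11]
 [147 137 110  83  74  91  95  96  95  97  98  97  96  88  66  36   5  23]
 [148 144 13
[... 563 characters left out ...]
102 130 137 132 132 139]
 [151 151 151 150 151 146 127  96  84  88  84  84 104 129 135 118 113 120]
 [151 148 153 150 151 147 127  90  87  84  86  84 109 135 135 113 105 108]
 [149 149 152 154 153 146 124  89  85  89  84  87 114 141 137 113 101 102]
 [152 152 152 150 150 144 120  92  85  87  83  87 109 129 128 108 101 100]
 [152 154 150 153 149 139 112  89  84  85  82  91 112 125 118 106  99  98]
 [152 151 150 144 140 130 108  85  86  85  85  91 115 131 117 106 101  99]
 [148 147 141 137 130 119 101  86  86  86  83  88 108 128 122 110 101 100]
 [143 136 131 132 127 118  97  88  87  85  81  86 106 124 126 120 114 108]
 [130 131 127 128 127 118  97  87  84  85  84  88 109 123 128 126 126 120]]
```

The lean is only perspective: a true vertical there shows 4.7° in the image. All ring centres lie within 4 mm of their carrier axes, and the gripper is clear. Handing in.

```bash
python3 -c "
from station import workorder,monitor
print(monitor.get_obs()['t'],workorder.finish_job())"
```

```text
the job is handed in; nothing more can be done
28.9 None
```

All four lenses now stand on the carriers, smallest next to the lamp and largest next to the screen. The job was handed in at 28.9 s, and no verdict was reported.

- **Placing:** I picked each lens from above across its ring, turned it to the rail heading (about 1.5° off the world y axis) and lowered it. On touchdown the wrist force changed by about 4–9 N, and then I let go.
- **Centring:** in the last pictures the ring centres came out within 4 mm of their carrier centres in both views. The feet of the medium, large and largest measured within about 2 mm of their carriers. The small one's foot was measured only while hovering, about 1 mm off; its final position rests on the ring check and the pictures.
- **Facing and contact:** I judged upright stance and facing by eye, and all four look upright and square along the rail. The arm is parked clear of everything.
- **Checks that disagreed:** the two cameras differ by 2–4.5 mm on the ring centres, which is within what the calibration and image masks can resolve. The small mount seemed to lean about 6° in the scene camera, but a true vertical at that spot already shows 4.7°, so I put it down to perspective.

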